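# Stroke the row of flip lids shut

### The job

Run your closed fingertips along the row of open white flip lids on the blue strip box, from the red-banded end to the other end, stroking the four lids down one after another in that order until all of them lie fully shut. Only touch the lids and do it lightly: the box must stay where it stands, never lifted or shoved, no lid may be bent farther open, and the vials, swabs and pen beside it must be left alone.

Things in the scene. Friction and masses are not known exactly. Their poses are not given: they have to be found in the camera images.
- organiser: Blue strip box for syringe tip caps, loose on the worktop, about 0.9 kg, 52 mm (its x) by 216 mm (its y) by 35 mm high, with four compartments in a row along y, each with a white flip lid. Origin: centre of its underside; z up. Its -y end carries a red band. With all lids shut its top is 38 mm above the worktop. It may stand at any yaw.
- lid0 (a joint): Flip lid 1 from the red end: opening angle in rad, 0 = flat shut, 1.5 = stop; starts at 0.6 to 1.1. Its hinge lies across the box at box y = -101.5 mm, z = 37 mm, at the lid edge nearer the red end; the open lid leans towards +y, so a fingertip moving along +y lays it down. Stiff hinge (0.008 N m friction, no spring): it stays at any angle.
- lid0_mid (a point): Middle of the upper face of lid 1, 23.5 mm from its hinge; moves with the lid (shut: box x = 0, y = -78 mm, z = 38 mm). The lid is a white plate 47.5 mm long (box y) from the hinge, 52 mm wide (box x), 3 mm thick, with a 6 mm side tab near its free edge on the box +x side.
- lid1 (a joint): Flip lid 2 from the red end: opening angle in rad, 0 = flat shut, 1.5 = stop; starts at 0.6 to 1.1. Its hinge lies across the box at box y = -49.5 mm, z = 37 mm, at the lid edge nearer the red end; the open lid leans towards +y, so a fingertip moving along +y lays it down. Stiff hinge (0.008 N m friction, no spring): it stays at any angle.
- lid1_mid (a point): Middle of the upper face of lid 2, 23.5 mm from its hinge; moves with the lid (shut: box x = 0, y = -26 mm, z = 38 mm). The lid is a white plate 47.5 mm long (box y) from the hinge, 52 mm wide (box x), 3 mm thick, with a 6 mm side tab near its free edge on the box +x side.
- lid2 (a joint): Flip lid 3 from the red end: opening angle in rad, 0 = flat shut, 1.5 = stop; starts at 0.6 to 1.1. Its hinge lies across the box at box y = 2.5 mm, z = 37 mm, at the lid edge nearer the red end; the open lid leans towards +y, so a fingertip moving along +y lays it down. Stiff hinge (0.008 N m friction, no spring): it stays at any angle.
- lid2_mid (a point): Middle of the upper face of lid 3, 23.5 mm from its hinge; moves with the lid (shut: box x = 0, y = 26 mm, z = 38 mm). The lid is a white plate 47.5 mm long (box y) from the hinge, 52 mm wide (box x), 3 mm thick, with a 6 mm side tab near its free edge on the box +x side.
- lid3 (a joint): Flip lid 4 from the red end: opening angle in rad, 0 = flat shut, 1.5 = stop; starts at 0.6 to 1.1. Its hinge lies across the box at box y = 54.5 mm, z = 37 mm, at the lid edge nearer the red end; the open lid leans towards +y, so a fingertip moving along +y lays it down. Stiff hinge (0.008 N m friction, no spring): it stays at any angle.
- lid3_mid (a point): Middle of the upper face of lid 4, 23.5 mm from its hinge; moves with the lid (shut: box x = 0, y = 78 mm, z = 38 mm). The lid is a white plate 47.5 mm long (box y) from the hinge, 52 mm wide (box x), 3 mm thick, with a 6 mm side tab near its free edge on the box +x side.
- teal_vial: Bystander: glass vial with teal cap, 22 mm across, 47 mm high, standing loose beside the box; origin under its centre, z up.
- purple_vial: Bystander: glass vial with purple cap, 22 mm across, 47 mm high, standing loose beside the box; origin under its centre, z up.
- swabs: Bystander: flat stack of swab sachets, 50 x 50 x 9 mm, loose beside the box; origin under its centre.
- red_pen: Bystander: red pen, 11 x 118 x 9 mm, lying loose beside the box along its own y; origin under its centre.

How it is judged:
By the outcome, as a careful person would: the job done as asked, in the order asked, and still so for the second after the job is handed in, with the robot touching nothing.
It also fails if it takes over 40 s, if anything falls off the work surface, if the arm or the gripper's body presses on something with over 40 N, if the wrist force passes 120 N, or if a joint passes its speed limit or range.

### The arm

A 6-joint arm with a two-finger parallel gripper is mounted at the origin on a cart in front of the work surface, level with it; the furniture and walls round the work are solid. World frame = base frame: x ahead of the robot, y to its left, z up, the work surface at z = 0. Lengths are in m, angles in rad, forces in N, time in s.
With the tool pointing down it reaches from about 0.375 to 0.9 m from the base axis. Payload 3.1 kg.
Tool frame: the origin (TCP) lies midway between the tips of the shut fingers; the grasp point (between the pads) lies 19 mm behind it (pinch_z is the distance from the TCP to the grasp point, in m); y points along the fingers, z is the direction in which the jaws open and shut, and the axes are right-handed (so a half turn about y gives the same grasp; the last joint's range is limited). The gripper opens to 87 mm and grips with 3 to 60 N. Pads are 19 mm wide; open, the fingers measure 117 mm over their backs; the gripper's body (75 mm by 190 mm) begins 51 mm behind the grasp point.
Start: joints at [1.093, 0.527, 1.433, -0, 1.181, -0.178], TCP at [0.185, 0.597, 0.223] pointing down, gripper open.
Joint ranges: [-3.08, 3.08], [-0.75, 2.2], [0.22, 2.44], [-1.43, 4.57], [0, 2.65], [-2.85, 2.85]. Speed limits (rad/s): [2.79, 2.79, 3.14, 3.14, 3.14, 3.14].

### API

Orientations are given as a unit quaternion [x, y, z, w].
In Python, from rig import * gives the robot as it stands.
- The arm moves only by the tool drive_tool, never from a script. Its argument "plan" is a list of rows, each a list of 7 numbers: the shift along the tool's x, y, z in mm, then the turn, a rotation vector about the tool's x, y, z in degrees, then the finger opening in mm, from 0 to 87. A call has 1 to 10 rows; each row is the pose to reach, as a shift and turn from the pose commanded when the call began, along the tool's axes at that moment; what a row does not reach only later rows make up. A row lasts 1/10 s, in which the tool goes at most 50 mm and 8.59 degrees, less where a joint would pass 70% of its speed; a pose out of reach is approached as far as the arm can. A call with a gripper value outside its range is refused whole. The fingers move at their own pace and stop on an object; "newtons" is the grip in N (left out, the last holds). Time passes only in rows, so rows that repeat a pose let the fingers close. It gives the time, the measured TCP pose, the force and the opening at its end, in the units of the state.
- get_obs(): the state, without advancing time (a new reading comes with each control period).
- camera(name): name is "scene" or "top"; returns the picture (384x512x3 uint8, blue, green, red); there is no depth.
- get_calibration(name): a dict with "fx", "fy", "cx", "cy" (pixels), "origin" and "rotation" of the camera in the world. Camera axes: x right, y down, z forward; pixel columns grow to the right and rows downward; lengths in m; the calibration is good to about 2 mm. A picture is of the moment at which its call begins. get_calibration takes no time and is no camera call.
- hand_in(): hands the job in, once; it reports no verdict.
Trained networks look in the newest picture that a camera, given by its name, has taken for a name from the list of things; names that differ only in an ending like _2 or _b are one class to them, and where a whole thing is asked for, a point or a joint stands for the part that bears it (a point fixed in the world has none). Each returns a list of dicts, best first, with "conf" (0 to 1); they miss things now and then, are a little off and sometimes report something else, mostly with a low value. They report only what shows in the picture. A call takes as long as a camera call.
- spot_in(camera, target): "location" ([column, row] in pixels, amid what is visible of it).
- mark_of(camera, target): "location" ([column, row] in pixels: a listed point, or the origin of a listed thing).
The state is a dict: "time": time; "q": joint angles; "joint_velocities": joint speeds; "joint_torque": joint torques, N m; "position": TCP position; "tool_rot": TCP orientation; "ft_force": force on the tool from outside, world axes, zero at the start; "moment": the same for the moment, N m; "grip_width": finger opening in m.
Only numpy, scipy, OpenCV 4.12 (cv2) and the standard library are available. Lean on these libraries where they do the work, as an engineer would, in place of code of your own. Each camera call takes 0.05 s, during which the arm holds its last target. There are 200 camera calls.

## Working session

There is one attempt and no reset: what is moved stays moved. The work goes in short steps, Python scripts to look and compute and a tool call to move; the robot and the scene stay as the last step left them, time stands still between calls to the robot, and variables do not carry over. Pictures are saved under pics/ and viewed, about 8 in all and at most 12, crops included, and the job is handed in when it is done.

Besides the shell and the picture viewer there is one more tool, called after "Emit:" as name(argument=value, ...) on one line, values as JSON. drive_tool: Moves the arm, as the interface text tells. Its arguments: {"type":"object","properties":{"plan":{"type":"array","items":{"type":"array","items":{"type":"number"}}},"newtons":{"type":"number"}},"required":["plan"]}

```bash
mkdir -p pics; ls; cat > h.py <<'E'
from rig import *
import numpy as np, cv2
from scipy.spatial.transform import Rotation as R
def ray(n,px):
    c=get_calibration(n); d=np.array([(px[0]-c["cx"])/c["fx"],(px[1]-c["cy"])/c["fy"],1.])
    Rm=np.array(c["rotation"]); 
    if Rm.shape!=(3,3): Rm=R.from_quat(Rm).as_matrix()
    return np.array(c["origin"]),Rm@d
def onz(n,px,z):
    o,d=ray(n,px); return o+d*(z-o[2])/d[2]
def tri(a,b):
    o1,d1=ray(*a);o2,d2=ray(*b)
    s=np.linalg.lstsq(np.c_[d1,-d2],o2-o1,rcond=None)[0]
    p,q=o1+d1*s[0],o2+d2*s[1]; return (p+q)/2,np.linalg.norm(p-q)
E
python3 - <<'E'
from h import *
o=get_obs(); print({k:np.round(v,3) for k,v in o.items()})
for n in ("scene","top"):
    cv2.imwrite(f"pics/{n}0.png",camera(n)); c=get_calibration(n); print(n,c)
    for t in ["organiser","lid0_mid","lid1_mid","lid2_mid","lid3_mid","teal_vial","purple_vial","swabs","red_pen"]:
        print(t,[(np.round(m["location"],1).tolist(),round(m["conf"],2)) for m in mark_of(n,t)[:3]])
E
```

```text
pics
{'time': np.float64(0.0), 'q': array([ 1.093,  0.528,  1.434, -0.   ,  1.181, -0.178]), 'joint_velocities': array([ 0.   , -0.001, -0.001,  0.   ,  0.002, -0.001]), 'joint_torque': array([  0.   , -44.004, -17.659,   0.063,   0.058,  -0.   ]), 'position': array([0.184, 0.596, 0.222]), 'tool_rot': array([ 0.7  , -0.106,  0.105, -0.698]), 'ft_force': array([-0.468,  0.04 , -0.543]), 'moment': array([ 0.031, -0.03 ,  0.011]), 'grip_width': np.float64(0.087)}
scene {'fx': 469.9556438430095, 'fy': 469.9556438430095, 'cx': 257.1457569249227, 'cy': 184.29641189879015, 'origin': array([0.34104936, 0.83374237, 0.47098502]), 'rotation': array([-0.1077322 ,  0.8378594 , -0.52921981,  0.07944683])}
organiser [([234.3, 227.6], 0.96)]
lid0_mid []
lid1_mid [([224.6, 214.8], 0.74)]
lid2_mid [([239.1, 201.7], 0.81), ([295.9, 228.6], 0.62)]
lid3_mid [([254.1, 191.6], 0.92)]
teal_vial [([174.5, 238.2], 0.72)]
purple_vial [([296.4, 230.8], 0.79)]
swabs [([220.1, 207.2], 0.39)]
red_pen [([256.2, 254.2], 0.76)]
top {'fx': 398.1898946027004, 'fy': 398.1898946027004, 'cx': 258.5126581960048, 'cy': 188.40594879606869, 'origin': array([0.50309442, 0.03707282, 0.89621759]), 'rotation': array([ 0.71348198, -0.69848974,  0.04444656, -0.03286409])}
organiser [([227.9, 189.7], 0.96)]
lid0_mid [([189.3, 170.9], 0.8)]
lid1_mid [([216.2, 183.9], 0.92)]
lid2_mid [([239.2, 185.5], 0.93)]
lid3_mid [([259.4, 197.5], 0.92)]
teal_vial [([207.2, 140.9], 0.41)]
purple_vial [([240.4, 241.7], 0.38)]
swabs [([269.6, 165.9], 0.65)]
red_pen [([196.0, 220.3], 0.61), ([191.3, 172.8], 0.47)]
```

View pics/scene0.png

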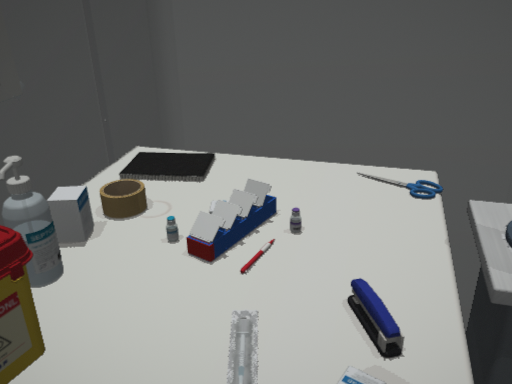

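View pics/top0.png

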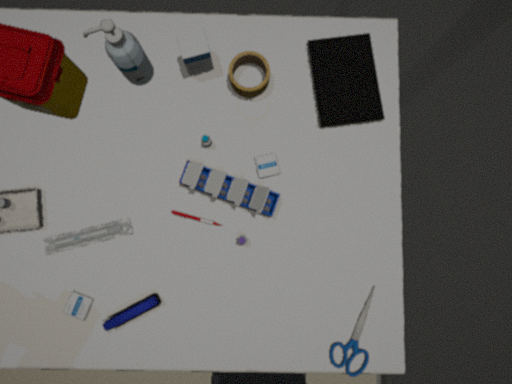

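```bash
python3 - <<'E'
from h import *
S={"organiser":(234.3,227.6),"lid1":(224.6,214.8),"lid2":(239.1,201.7),"lid3":(254.1,191.6),"purple":(296.4,230.8),"teal":(174.5,238.2),"pen":(256.2,254.2)}
T={"organiser":(227.9,189.7),"lid0":(189.3,170.9),"lid1":(216.2,183.9),"lid2":(239.2,185.5),"lid3":(259.4,197.5),"teal":(207.2,140.9),"purple":(240.4,241.7),"pen":(196,220.3),"swabs":(269.6,165.9)}
for k in T:
    print(k,np.round(onz("top",T[k],0),3),[ (np.round(x[0],3),round(x[1],4)) for x in [tri(("scene",S[k]),("top",T[k]))]] if k in S else "")
o=get_obs(); print(R.from_quat(o["tool_rot"]).as_matrix().round(3))
E
```

```text
organiser [0.597 0.093 0.   ] [(array([0.598, 0.092, 0.009]), np.float64(0.0031))]
lid0 [0.638 0.181 0.   ] 
lid1 [0.61  0.119 0.   ] [(array([0.606, 0.116, 0.049]), np.float64(0.005))]
lid2 [0.607 0.067 0.   ] [(array([0.599, 0.065, 0.052]), np.float64(0.0046))]
lid3 [0.581 0.021 0.   ] [(array([0.577, 0.022, 0.055]), np.float64(0.0021))]
teal [0.708 0.143 0.   ] [(array([0.706, 0.142, 0.   ]), np.float64(0.0053))]
purple [0.481 0.061 0.   ] [(array([0.482, 0.062, 0.001]), np.float64(0.0024))]
pen [0.527 0.162 0.   ] [(array([0.531, 0.162, 0.004]), np.float64(0.0096))]
swabs [ 0.654 -0.001  0.   ] 
[[ 0.955 -0.     0.295]
 [-0.295 -0.     0.955]
 [-0.    -1.    -0.   ]]
```

The scene view shows the box running from its red end (200,240) to its far end (270,205), with all lids open. The top view shows the red end at the left (183,175) and the far end at (278,205). Teal vial is at (206,141), swabs at (267,165), pen at (196,217) and purple vial at (241,240).

```bash
python3 - <<'E'
from h import *
t=cv2.imread("pics/top0.png"); s=cv2.imread("pics/scene0.png")
a=cv2.resize(t[145:230,170:290],None,fx=6,fy=6,interpolation=cv2.INTER_CUBIC)
b=cv2.resize(s[170:280,160:310],None,fx=5,fy=5,interpolation=cv2.INTER_CUBIC)
cv2.imwrite("pics/topc.png",a);cv2.imwrite("pics/scenec.png",b)
# predicted outline for pose guess fit to mask
sub=t.astype(int); m=((sub[...,0]-sub[...,2]>35)|(sub[...,2]-sub[...,0]>35))
m[:150]=0;m[225:]=0;m[:,:172]=0;m[:,290:]=0
n,l,st,ce=cv2.connectedComponentsWithStats(m.astype(np.uint8),connectivity=8)
for i in range(1,n):
    if st[i][4]>15: print(st[i],ce[i].round(1))
E
```

```text
[180 161   9  22  31] [183.7 171.7]
[258 162  19   7  75] [266.9 165. ]
[196 167  16  25 129] [203.8 177.8]
[218 175  16  25 126] [226.2 186.1]
[240 183  16  25 126] [248.4 194.4]
[262 191  18  25 201] [271.5 202.7]
[172 211  29  10  94] [185.7 215.3]
```

View pics/topc.png

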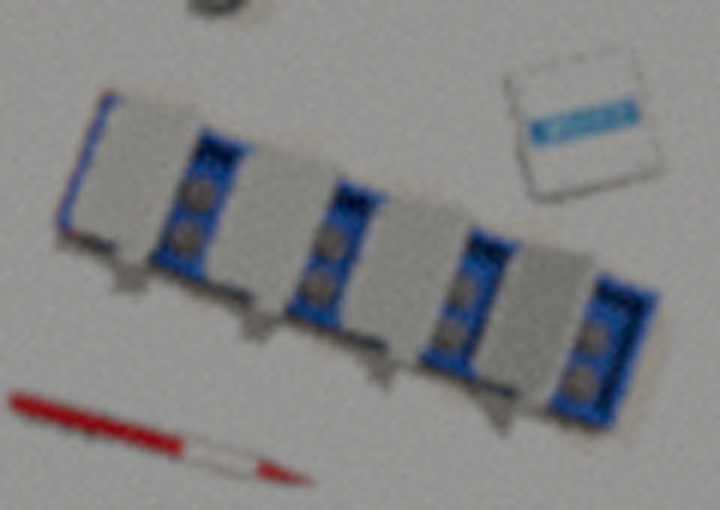

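View pics/scenec.png

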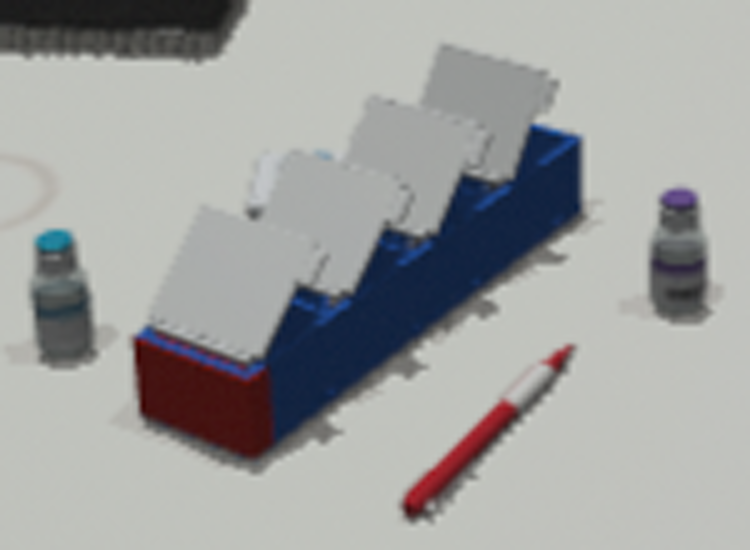

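The crops give the box's top corners: (107,95), (65,228), (655,292) and (608,425) in the top crop, and (140,330), (268,375) and (580,137) in the scene crop. The tabs are on the pen side.

```bash
python3 - <<'E'
from h import *
T=[np.array(p)/6+[170,145]-.4 for p in [(107,95),(65,228),(655,292),(608,425)]]
S=[np.array(p)/5+[160,170]-.4 for p in [(140,330),(268,375),None,(580,137)] if p]
P=np.array([onz("top",p,.035) for p in T]);print("top",P.round(4))
Q=np.array([onz("scene",p,.035) for p in S]);print("scene",Q.round(4))
for i,j in ((0,0),(1,1),(3,2)): x,e=tri(("top",T[i]),("scene",S[j]));print("tri",x.round(4),round(e,4))
c=P.mean(0); u=(P[2]+P[3]-P[0]-P[1])/2; L=np.linalg.norm(u[:2]); u=u/L; w=(P[0]+P[2]-P[1]-P[3])/2
print("c",c,"u",u,"len",L,"wid",np.linalg.norm(w),"yaw u",np.degrees(np.arctan2(u[1],u[0])))
xb=np.array([u[1],-u[0]])
print("xb",xb)
# angles: tool TCP rot for finger z axis choices
o=get_obs();M=R.from_quat(o["tool_rot"]).as_matrix()
for f in (1,-1):
    y=np.array([0,0,-1.]); z=f*np.array([xb[0],xb[1],0]); D=np.c_[np.cross(y,z),y,z]
    print(f,"turn",np.degrees(R.from_matrix(M.T@D).as_rotvec()).round(1))
# lids from top free edge estimates vs mids
for k,p in {"lid0":(189.3,170.9),"lid1":(216.2,183.9),"lid2":(239.2,185.5),"lid3":(259.4,197.5)}.items():
    r=(onz("top",p,.055)-c)[:2]; print(k,"boxy",(r@u[:2]).round(4),"x",(r@xb).round(4))
for k,p in zip(("t0","t1","t2","t3"),[(130,275),(258,325),(383,370),(500,415)]): pass
for k,p in dict(teal=(.706,.142),pur=(.482,.062),pen=(.53,.162),sw=(.654,-.001)).items():
    r=np.array(p)-c[:2]; print(k,"y",(r@u[:2]).round(3),"x",(r@xb).round(3))
# free-edge y from the top crop (both ends), assumed z .073
for pr in [((195,118),(155,258)),((337,172),(297,305)),((470,215),(428,350)),((597,255),(553,392))]:
    r=[((onz("top",np.array(p)/6+[170,145]-.4,.073)-c)[:2]@u[:2]).round(4) for p in pr];print(r)
E
```

```text
top [[ 0.6559  0.1805  0.035 ]
 [ 0.6068  0.1937  0.035 ]
 [ 0.5882 -0.0204  0.035 ]
 [ 0.5397 -0.0041  0.035 ]]
scene [[ 0.6572  0.1794  0.035 ]
 [ 0.6027  0.1964  0.035 ]
 [ 0.5402 -0.0035  0.035 ]]
tri [0.6562 0.1805 0.0358] 0.0009
tri [0.6055 0.1936 0.0331] 0.0031
tri [ 0.54   -0.0041  0.0348] 0.0007
c [0.59762474 0.08744522 0.035     ] u [-0.32021413 -0.94734519  0.        ] len 0.21046049441487327 wid 0.05099017302453111 yaw u -108.6758752328321
xb [-0.94734519  0.32021413]
1 turn [  0.  -88.5  -0. ]
-1 turn [ 0.  91.5  0. ]
lid0 boxy -0.0907 x -0.0033
lid1 boxy -0.0272 x 0.0032
lid2 boxy 0.0198 x -0.0102
lid3 boxy 0.0689 x -0.0008
teal y -0.086 x -0.085
pur y 0.061 x 0.101
pen y -0.049 x 0.088
sw y 0.066 x -0.082
[np.float64(-0.0671), np.float64(-0.0627)]
[np.float64(-0.0141), np.float64(-0.0109)]
[np.float64(0.0345), np.float64(0.037)]
[np.float64(0.0807), np.float64(0.0824)]
```

Emit:
drive_tool(plan=[[548,0,-251,0,0,0,0],[548,0,-251,0,0,0,0],[548,0,-251,0,0,0,0],[548,0,-251,0,0,0,0],[548,0,-251,0,0,0,0],[548,0,-251,0,0,0,0],[548,0,-251,0,0,0,0],[548,0,-251,0,0,0,0],[548,0,-251,0,0,0,0],[548,0,-251,0,0,0,0]])

```text
time: 2.0
position: [0.5588, 0.2623, 0.2227]
tool_rot: [-0.699, 0.106, -0.106, 0.699]
ft_force: [0.2, 0.5, -0.2]
grip_width: 0.015
```

Emit:
drive_tool(plan=[[45,0,-20,0,0,0,0],[80,30,-37,0,0,0,0],[80,70,-37,0,0,0,0],[80,100,-37,0,0,0,0],[80,100,-37,0,0,0,0],[80,100,-37,0,0,0,0],[80,100,-37,0,0,0,0]])

```text
time: 2.7
position: [0.6244, 0.2056, 0.1247]
tool_rot: [-0.699, 0.104, -0.107, 0.7]
ft_force: [-0.3, -0.7, 0.2]
grip_width: 0.0002
```

```bash
cat >> h.py <<'E'
U=np.array([-.3202,-.9473]);XB=np.array([-.9473,.3202]);C=np.array([.598,.089])
def where():
    o=get_obs();p=o["position"];r=p[:2]-C
    print("box x %.1f y %.1f z %.1f mm"%(1e3*r@XB,1e3*r@U,1e3*p[2]),"F",np.round(o["ft_force"],2),"t",round(float(o["time"]),2),"w",round(float(o["grip_width"]),4))
E
python3 - <<'E'
from h import *
where()
s=camera("scene"); cv2.imwrite("pics/s1.png",cv2.resize(s[120:290,130:330],None,fx=4,fy=3.5))
E
```

```text
box x 12.3 y -118.9 z 124.7 mm F [-0.33 -0.7   0.21] t 2.7 w 0.0002
```

View pics/s1.png

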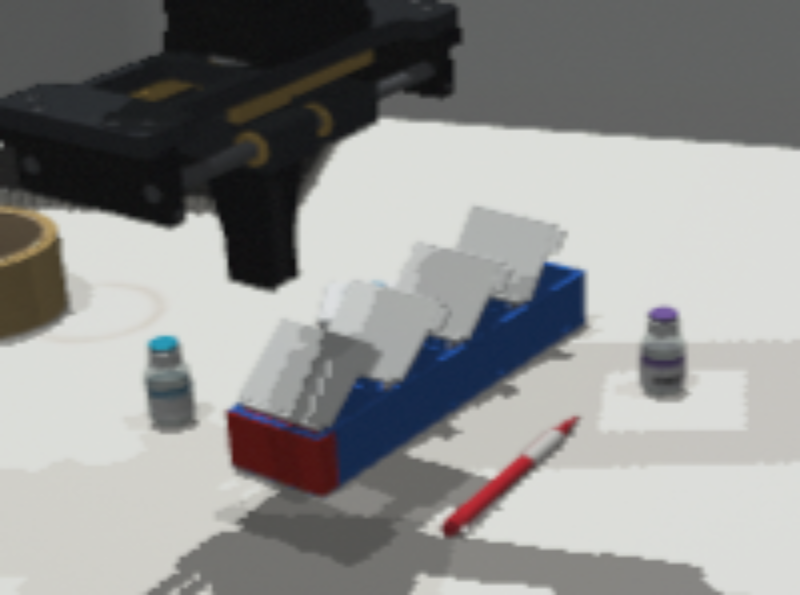

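The closed fingers hang above the red end, and all lids and bystanders are as before.

Emit:
drive_tool(plan=[[12,10,-3,0,0,0,0],[12,25,-8,0,0,0,0],[12,40,-15,0,0,0,0],[12,48,-19,0,0,0,0],[12,48,-19,0,0,0,0],[12,48,-19,0,0,0,0]])

```text
time: 3.35
position: [0.6295, 0.1832, 0.075]
tool_rot: [-0.699, 0.105, -0.106, 0.699]
ft_force: [0.1, 0.2, -0.5]
grip_width: 0.0003
```

```bash
python3 -c "
from h import *
where()"
```

```text
box x 0.4 y -99.4 z 75.0 mm F [ 0.12  0.16 -0.54] t 3.35 w 0.0003
```

Emit:
drive_tool(plan=[[0,4,-6,0,0,0,0],[0,9,-12,0,0,0,0],[0,13,-16,0,0,0,0],[0,17,-19,0,0,0,0],[0,21,-22,0,0,0,0],[0,25,-24,0,0,0,0],[0,29,-25,0,0,0,0],[0,33,-26,0,0,0,0],[0,35,-26,0,0,0,0],[0,35,-26,0,0,0,0]])

```text
time: 4.35
position: [0.6209, 0.1585, 0.0391]
tool_rot: [0.699, -0.106, 0.105, -0.699]
ft_force: [-0.5, -0.7, -0.8]
grip_width: 0.0006
```

```bash
python3 - <<'E'
from h import *
where()
s=camera("scene"); cv2.imwrite("pics/s2.png",cv2.resize(s[150:270,170:310],None,fx=5,fy=5,interpolation=cv2.INTER_CUBIC))
E
```

```text
box x 0.6 y -73.1 z 39.1 mm F [-0.51 -0.7  -0.76] t 4.35 w 0.0006
```

View pics/s2.png

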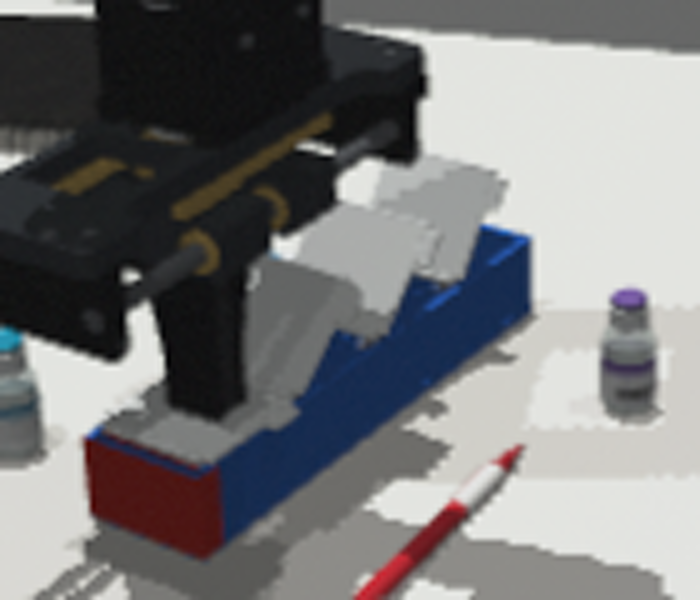

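Lid 1 is nearly flat under the fingertips and the box has not moved. I'll press down in small steps.

Emit:
drive_tool(plan=[[0,0.5,0,0,0,0,0],[0,1,-1,0,0,0,0],[0,1.5,-2,0,0,0,0],[0,1.5,-2,0,0,0,0],[0,1.5,-2,0,0,0,0]])

```text
time: 4.9
position: [0.621, 0.157, 0.0387]
tool_rot: [-0.699, 0.105, -0.106, 0.699]
ft_force: [-0.2, 3.1, 3.5]
grip_width: 0.0008
```

```bash
python3 -c "
from h import *
where()"
```

```text
box x -0.0 y -71.7 z 38.7 mm F [-0.21  3.07  3.47] t 4.9 w 0.0008
```

Contact came at z = 38.7 mm with about 3.5 N, so lid 1 is shut. Next I lift straight up and repeat for lid 2, pressing only vertically this time.

Emit:
drive_tool(plan=[[0,-3,0,0,0,0,0],[0,-15,0,0,0,0,0],[0,-30,0,0,0,0,0],[-0.5,-38,-10,0,0,0,0],[-0.5,-38,-20,0,0,0,0],[-0.5,-38,-24,0,0,0,0],[-0.5,-38,-24,0,0,0,0],[-0.5,-38,-24,0,0,0,0]])

```text
time: 5.7
position: [0.6125, 0.1334, 0.0756]
tool_rot: [0.699, -0.106, 0.105, -0.699]
ft_force: [-0.5, -0.7, 0.2]
grip_width: 0.0006
```

Emit:
drive_tool(plan=[[0,4,-6,0,0,0,0],[0,9,-12,0,0,0,0],[0,13,-16,0,0,0,0],[0,17,-19,0,0,0,0],[0,21,-22,0,0,0,0],[0,25,-24,0,0,0,0],[-1,29,-25,0,0,0,0],[-1,33,-26,0,0,0,0],[-1,35,-26,0,0,0,0],[-1,35,-26,0,0,0,0]])

```text
time: 6.7
position: [0.604, 0.1093, 0.0407]
tool_rot: [0.699, -0.106, 0.105, -0.699]
ft_force: [0.2, 0.0, 0.4]
grip_width: 0.0004
```

```bash
python3 -c "
from h import *
where()"
```

```text
box x 0.8 y -21.1 z 40.7 mm F [0.17 0.04 0.43] t 6.7 w 0.0004
```

Emit:
drive_tool(plan=[[0,1,0,0,0,0,0],[0,2,0,0,0,0,0],[0,3,0,0,0,0,0],[0,3.3,0,0,0,0,0],[0,3.3,0,0,0,0,0],[0,3.3,0,0,0,0,0]])

```text
time: 7.3
position: [0.6045, 0.1092, 0.0386]
tool_rot: [-0.699, 0.105, -0.106, 0.699]
ft_force: [-1.5, 0.1, 5.1]
grip_width: 0.0006
```

```bash
python3 -c "
from h import *
where()"
```

```text
box x 0.4 y -21.2 z 38.6 mm F [-1.54  0.07  5.1 ] t 7.3 w 0.0006
```

Emit:
drive_tool(plan=[[0,-3,0,0,0,0,0],[0,-15,0,0,0,0,0],[0,-30,0,0,0,0,0],[0,-38,-10,0,0,0,0],[0,-38,-20,0,0,0,0],[0,-38,-26,0,0,0,0],[0,-38,-26,0,0,0,0],[0,-38,-26,0,0,0,0]])

```text
time: 8.1
position: [0.5962, 0.0839, 0.0753]
tool_rot: [-0.699, 0.106, -0.106, 0.699]
ft_force: [-0.4, 0.2, -0.3]
grip_width: 0.0003
```

Emit:
drive_tool(plan=[[0,4,-6,0,0,0,0],[0,9,-12,0,0,0,0],[0,13,-16,0,0,0,0],[0,17,-19,0,0,0,0],[0,21,-22,0,0,0,0],[0,25,-24,0,0,0,0],[-1,29,-25,0,0,0,0],[-1,33,-26,0,0,0,0],[-1,35,-26,0,0,0,0],[-1,35,-26,0,0,0,0]])

```text
time: 9.1
position: [0.5877, 0.0599, 0.0404]
tool_rot: [0.699, -0.106, 0.105, -0.699]
ft_force: [-0.1, -0.0, -0.1]
grip_width: 0.0003
```

```bash
python3 -c "
from h import *
where()"
```

```text
box x 0.4 y 30.9 z 40.4 mm F [-0.14 -0.03 -0.07] t 9.1 w 0.0003
```

Emit:
drive_tool(plan=[[0,1,0,0,0,0,0],[0,2,0,0,0,0,0],[0,2.8,0,0,0,0,0],[0,3,0,0,0,0,0],[0,3,0,0,0,0,0],[0,3,0,0,0,0,0]])

```text
time: 9.7
position: [0.5881, 0.0599, 0.0386]
tool_rot: [-0.699, 0.105, -0.106, 0.699]
ft_force: [-1.5, -0.4, 4.7]
grip_width: 0.0008
```

```bash
python3 -c "
from h import *
where()"
```

```text
box x 0.0 y 30.8 z 38.6 mm F [-1.52 -0.42  4.74] t 9.7 w 0.0008
```

Emit:
drive_tool(plan=[[0,-3,0,0,0,0,0],[0,-15,0,0,0,0,0],[0,-30,0,0,0,0,0],[0,-45,0,0,0,0,0],[0,-45,-10,0,0,0,0],[0,-45,-20,0,0,0,0],[0,-45,-22,0,0,0,0],[0,-45,-22,0,0,0,0]])

```text
time: 10.5
position: [0.5807, 0.038, 0.0822]
tool_rot: [0.699, -0.107, 0.106, -0.699]
ft_force: [0.0, -0.1, -0.1]
grip_width: 0.0009
```

Emit:
drive_tool(plan=[[0,4,-6,0,0,0,0],[0,9,-12,0,0,0,0],[0,14,-17,0,0,0,0],[0,19,-21,0,0,0,0],[0,24,-24,0,0,0,0],[0,29,-27,0,0,0,0],[-1,34,-29,0,0,0,0],[-1,38,-30,0,0,0,0],[-1,41,-30,0,0,0,0],[-1,41,-30,0,0,0,0]])

```text
time: 11.5
position: [0.5713, 0.0106, 0.0413]
tool_rot: [-0.699, 0.106, -0.105, 0.699]
ft_force: [0.1, 0.4, -0.9]
grip_width: -0.0001
```

```bash
python3 -c "
from h import *
where()"
```

```text
box x 0.1 y 82.8 z 41.3 mm F [ 0.05  0.45 -0.93] t 11.5 w -0.0001
```

Press lid 4, then lift clear and look.

Emit:
drive_tool(plan=[[0,1,0,0,0,0,0],[0,2,0,0,0,0,0],[0,3,0,0,0,0,0],[0,3.8,0,0,0,0,0],[0,3.8,0,0,0,0,0],[0,3.8,0,0,0,0,0]])

```text
time: 12.1
position: [0.5718, 0.0104, 0.0386]
tool_rot: [0.699, -0.105, 0.106, -0.699]
ft_force: [-1.7, 0.4, 5.6]
grip_width: 0.0006
```

Emit:
drive_tool(plan=[[0,-3,0,0,0,0,0],[0,-20,0,0,0,0,0],[0,-50,0,0,0,0,0],[0,-90,-20,0,0,0,0],[0,-120,-60,0,0,0,0],[0,-140,-100,0,0,0,0],[0,-150,-140,0,0,0,0],[0,-150,-140,0,0,0,0],[0,-150,-140,0,0,0,0]])

```text
time: 13.0
position: [0.53, -0.124, 0.188]
tool_rot: [-0.699, 0.106, -0.107, 0.699]
ft_force: [0.2, 0.2, -1.2]
grip_width: 0.0004
```

```bash
python3 - <<'E'
from h import *
where()
s=camera("scene"); t=camera("top")
a=cv2.resize(s[150:290,150:310],None,fx=5,fy=4.2,interpolation=cv2.INTER_CUBIC)
cv2.imwrite("pics/s3.png",a)
cv2.imwrite("pics/t3.png",cv2.resize(t[125:255,160:300],None,fx=5,fy=4.6,interpolation=cv2.INTER_CUBIC))
for k in range(4):
  ms,mt=mark_of("scene",f"lid{k}_mid"),mark_of("top",f"lid{k}_mid")
  if ms and mt:
    p,e=tri(("scene",ms[0]["location"]),("top",mt[0]["location"])); r=p[:2]-C
    print(k,"x %.1f y %.1f z %.1f e %.1f"%(1e3*r@XB,1e3*r@U,1e3*p[2],1e3*e),ms[0]["conf"],mt[0]["conf"])
for t_ in ["organiser","teal_vial","purple_vial","swabs","red_pen"]:
    print(t_,[np.round(onz("top",m["location"],0),3) for m in mark_of("top",t_)[:1]],[np.round(onz("scene",m["location"],0),3) for m in mark_of("scene",t_)[:1]])
E
```

```text
box x -3.7 y 223.5 z 188.0 mm F [ 0.23  0.16 -1.24] t 13.0 w 0.0004
0 x -3.9 y -80.7 z 37.4 e 8.2 0.68 0.64
1 x -5.4 y -16.0 z 33.1 e 5.2 0.75 0.91
2 x -3.1 y 26.9 z 48.6 e 2.1 0.89 0.64
organiser [array([0.602, 0.088, 0.   ])] [array([0.604, 0.095, 0.   ])]
teal_vial [array([0.704, 0.137, 0.   ])] [array([0.707, 0.138, 0.   ])]
purple_vial [array([0.482, 0.059, 0.   ])] [array([0.482, 0.057, 0.   ])]
swabs [array([0.655, 0.006, 0.   ])] [array([0.654, 0.   , 0.   ])]
red_pen [array([0.528, 0.155, 0.   ])] [array([0.531, 0.159, 0.   ])]
```

View pics/s3.png

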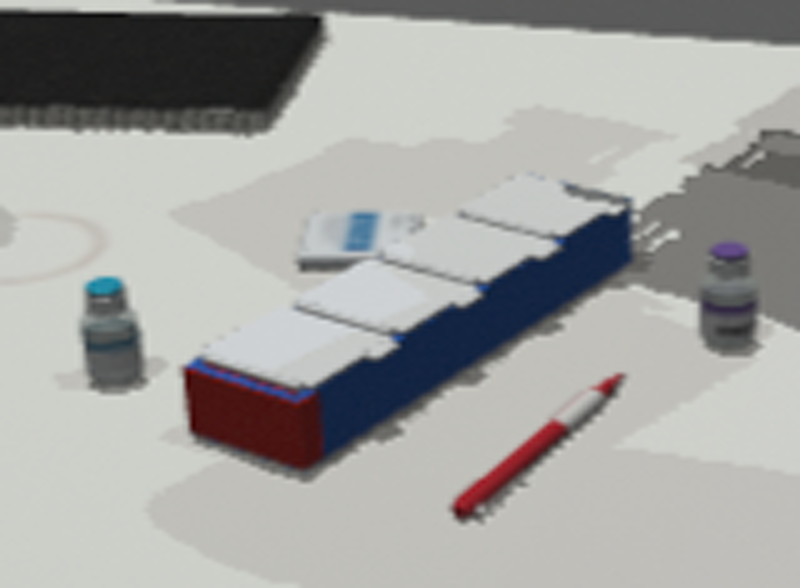

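View pics/t3.png

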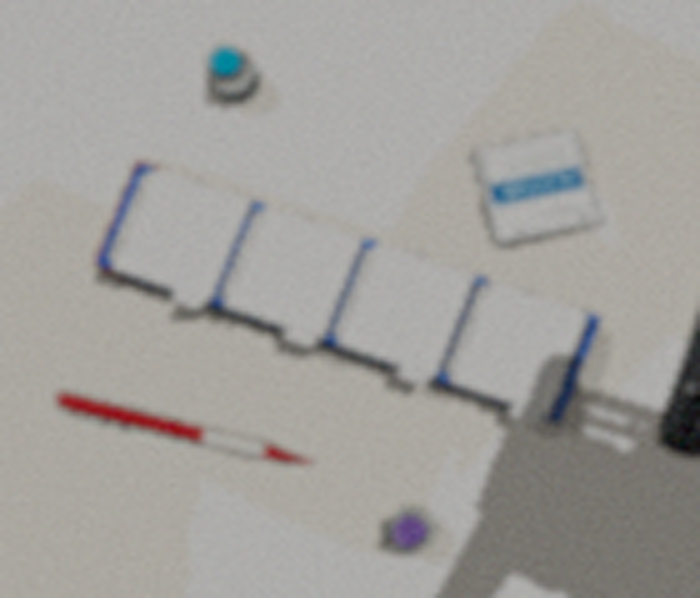

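Both views show all four lids flat. The box corners match the first pictures: top view (188,160) and (279,194) both times. The bystanders have not moved and the arm is clear.

```bash
python3 -c "
from h import *
print(hand_in())"
```

```text
the job is handed in; nothing more can be done
None
```

I stroked all four lids shut with the closed fingertips, in order from the red-banded end, and handed the job in after about 13 s of robot time.

- **Lids:** Each one was laid down in an arc about its hinge and then pressed lightly. The press stopped at a tip height of 38.6–38.7 mm every time, with 3.5–5.6 N, against a stated shut height of 38 mm. In the last pictures from both cameras, all four lids lie flat.
- **Box:** Its corners in the top view match the first picture to under a pixel (about 1–2 mm). The network's box mark shifted by 5–7 mm, but the image corners show no movement. While pressing lid 1 there was a sideways force of about 3 N on the box. I pressed the other three straight down, with under 2 N sideways.
- **Bystanders:** The vials, swabs and pen show no visible change in the pictures. Their network marks moved by up to 7 mm, which I put down to detector scatter.
- **Checks that disagreed:** The network's heights for the lid middles were scattered. Lids 1 to 3 came out at 37, 33 and 49 mm with ray mismatches of 2–8 mm, and lid 4 gave no result. I relied on the contact height and the pictures instead.

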